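# Set the laminator's board-thickness selector to its third click and start it

## Robot

A 7-joint arm with a two-finger parallel gripper is mounted at the origin on the work surface. World frame = base frame: x ahead of the robot, y to its left, z up, the work surface at z = 0. Lengths are in m, angles in rad, forces in N, time in s.
With the tool pointing down it reaches from about 0.35 to 0.9 m from the base axis. Payload 8.1 kg.
Tool frame: the origin (TCP) lies on the centre line of the jaws, within the pads' length; the fingertips stand arm.tip_extent ahead of it and the grasp point (between the pads) lies 3 mm ahead of it (arm.tip_extent is the distance from the TCP to the fingertips, in m); y points along the fingers, z is the direction in which the jaws open and shut, and the axes are right-handed (so a half turn about y gives the same grasp; the last joint's range is limited). The gripper opens to 92 mm and grips with 3 to 60 N. Pads are 19 mm wide; open, the fingers measure 130 mm over their backs; the gripper's body (75 mm by 190 mm) begins 47 mm behind the grasp point.
Start: joints at [1.15, 0.434, 0.025, 1.573, -0.012, 1.134, -0.075], TCP at [0.195, -0.594, 0.249] pointing down, gripper open.
Joint ranges: [-2.62, 2.62], [-0.44, 2.09], [-1.27, 1.32], [0.08, 2.57], [-1.32, 4.46], [0.12, 2], [-2.74, 2.74]. Speed limits (rad/s): [2.22, 2.22, 3.01, 3.01, 3.14, 3.14, 3.14].

## Interface

Orientations are given as a rotation vector (axis times angle).
In Python, from cell import observe, get_image, sign_off, boxes_of, place_of, arm gives the robot as it stands.
- The arm moves only by the tool arm_command, never from a script. Its argument "plan" is a list of rows, each a list of 2 entries, a list of its own where there are three numbers: the shift along the tool's x, y, z in m, then the turn, a rotation vector about the tool's x, y, z in degrees. In form: [[[tx, ty, tz], [ax, ay, az]], ...]. A call has 1 to 5 rows; each row is the pose to reach, as a shift and turn from the pose commanded when the call began, along the tool's axes at that moment; what a row does not reach only later rows make up. A row lasts 1/10 s, in which the tool goes at most 50 mm and 8.59 degrees, less where a joint would pass 70% of its speed; a pose out of reach is approached as far as the arm can. A call with a gripper value outside its range is refused whole. "fingers" is the closure, from -1 (fully open) to 1 (shut), set as the call begins (left out, the last holds). The fingers move at their own pace and stop on an object; "squeeze" is the grip in N (left out, the last holds). Time passes only in rows, so rows that repeat a pose let the fingers close. It gives the time, the measured TCP pose, the force and the opening at its end, in the units of the state.
- observe(): the state, without advancing time (a new reading comes with each control period).
- get_image(name): name is "scene" or "top" or "wrist"; returns a dict with "color" (420x560x3 uint8, red, green, blue), "camera_matrix" (3x3 intrinsics, pixels), "world_to_cam" (4x4, takes a point from world to camera coordinates); the wrist camera has in their place "mount" (4x4, takes a point from camera to tool coordinates, whose origin is the TCP and whose axes are the tool frame's). Camera axes: x right, y up, looking along -z (the intrinsics and any distortion apply to the point x, -y, -z); pixel columns grow to the right and rows downward; lengths in m; the calibration is good to about 2 mm. A picture is of the moment at which its call begins: read the wrist's pose just before it. There is no depth.
- sign_off(): hands the job in, once; it reports no verdict.
Trained networks look in a picture, given as the dict that the camera call returned (one of the last four; its "shot" number tells which), for a name from the list of things; names that differ only in an ending like _2 or _b are one class to them, and where a whole thing is asked for, a point or a joint stands for the part that bears it (a point fixed in the world has none). Each returns a list of dicts, best first, with "confidence" (0 to 1); they miss things now and then, are a little off and sometimes report something else, mostly with a low value. They report only what shows in the picture. A call takes as long as a camera call.
- boxes_of(picture, thing): "point" ([column, row] in pixels, amid what is visible of it).
- place_of(picture, thing): "point" ([column, row] in pixels: a listed point, or the origin of a listed thing).
The state is a dict: "clock": time; "joints": joint angles; "dq": joint speeds; "joint_efforts": joint torques, N m; "position": TCP position; "ee_rot": TCP orientation; "force": force on the tool from outside, world axes, zero at the start; "ft_torque": the same for the moment, N m; "width": opening from 0.0 (shut) to 1.0 (fully open).
Only numpy, scipy, OpenCV 4.12 (cv2) and the standard library are available. Lean on these libraries where they do the work, as an engineer would, in place of code of your own. Each camera call takes 0.05 s, during which the arm holds its last target.

## Task

Get the laminator ready for the label board on its tray: with a fingertip, push the black selector lever along its slot away from its parked end, counting the clicks from there (the parked place itself is not a click), and let it stop in the third click without running past it. Then press the round start key fully down and let it go. Only push and press, never pinch the lever, and leave the square reverse key and everything lying around alone.

Things in the scene. Friction and masses are not known exactly. Their poses are not given: they have to be found in the camera images.
- laminator: bench board laminator, fixed: white cover, grey end caps, 200 deep (x) by 430 mm wide (y); in-feed tray on its -x side reaching 200 mm from the centre. Origin: centre of its underside, at table height; x points from in-feed to out-feed, y along its width. Flat deck 100 mm above the origin; its controls stand in a row 50 mm to the -x side of centre: lever slot at the +y end, then the two keys
- selector (a joint): slide of the black selector lever, m. 0 = parked end of its slot (long tick, nearest the +y end cap); grows along the laminator's -y. Clicks 15 mm apart, by short ticks: first 0.015, second 0.030, third 0.045, fourth 0.060, fifth 0.075 (slot end). Starts parked or in the first or second click. Leaving a click takes about 4 N; pushed past halfway (7.5 mm) it snaps into the next and stays
- selector_tip (a point): middle of the top of the lever's paddle, 32 mm above the deck. The black paddle is 10 mm thick along the slide and 24 mm wide across it, and spans 6 to 32 mm above the deck; parked, it stands 150 mm to the +y side of the laminator's centre. The deck round it is free
- start_key (a joint): the start key, in m of press: 0 is up, 0.005 fully down. Springs back when let go; needs 1.4 N to begin and 5 N to reach the bottom
- start_key_top (a point): centre of the top of the start key: a round white key 25 mm across, standing 8 mm above the deck, 105 mm to the -y side of the laminator's centre
- reverse_key (a joint): the reverse key, in m of press: 0 is up, 0.005 fully down; same spring
- reverse_key_top (a point): centre of the top of the reverse key: a square-cornered white key 14 x 20 mm, standing 8 mm above the deck, 60 mm beyond the start key to the -y side; to be left alone
- tape_roll: blue tape roll lying flat on the laminator's deck behind the controls, 92 mm across, 19 mm high; origin: centre of its underside. Loose, to be left where it is
- wide_roll: wide clear tape roll standing flat on the table beyond the laminator's +y end, 110 mm across, 48 mm high; origin: centre of its underside. Loose, to be left where it is
- strip: white label board 70 x 200 x 4 mm lying on the in-feed tray, 40 mm above the table; origin: centre of its underside. Loose, to be left where it is
- cutter: snap-off knife lying on the table beside the +y end, 140 x 19 x 16 mm; origin: under its handle. Loose, to be left where it is
- ruler: steel ruler 300 x 30 x 4 mm lying on the table beside the -y end; origin: centre of its underside. Loose, to be left where it is
- squeegee: grey hand squeegee 80 x 102 x 9 mm lying on the table off the -y end; origin: centre of its underside. Loose, to be left where it is
- mug: white mug, 80 mm across, 92 mm high, on the table off the +y end; origin: centre of its underside. Loose, to be left where it is
- pen_pot: dark metal pen pot, 72 mm across, 95 mm high with pens up to 140 mm, on the table off the -y end; origin: centre of its underside. Loose, to be left where it is

How it is judged:
By the outcome, as a careful person would: the job done as asked, in the order asked, and still so for the second after the job is handed in, with the robot touching nothing.
It also fails if it takes over 42 s, if anything falls off the work surface, if the arm or the gripper's body presses on something with over 40 N, if the wrist force passes 120 N, or if a joint passes its speed limit or range.

## Working session

There is one attempt and no reset: what is moved stays moved. The work goes in short steps, Python scripts to look and compute and a tool call to move; the robot and the scene stay as the last step left them, time stands still between calls to the robot, and variables do not carry over. Pictures are saved under pics/ and viewed, and the job is handed in when it is done.

Besides the shell and the picture viewer there is one more tool, called after "Request:" by a JSON object that holds its "op" and its "data". arm_command: Moves the arm, as the interface text tells. Its arguments: {"type":"object","properties":{"plan":{"type":"array","items":{"type":"array"}},"fingers":{"type":"number"},"squeeze":{"type":"number"}},"required":["plan"]}

```bash
mkdir -p pics; ls; cat > h.py <<'E'
import numpy as np,cv2
from cell import observe,get_image,boxes_of,place_of,arm
def save(p,n,s=1):
    c=cv2.cvtColor(p["color"],cv2.COLOR_RGB2BGR)
    cv2.imwrite("pics/"+n,c)
E
python3 - <<'E'
from h import *
print(arm, getattr(arm,'tip_extent',None)); s=observe(); print(s)
for n in("scene","top","wrist"):
    p=get_image(n); save(p,n+"0.png"); print(n,{k:(v.tolist() if hasattr(v,'tolist') else v) for k,v in p.items() if k!="color"})
    for t in("selector_tip","start_key_top","reverse_key_top","laminator","tape_roll"):
        print(t,[(np.round(d["point"],1).tolist(),round(d["confidence"],2)) for d in place_of(p,t)[:2]])
E
```

```text
pics
<Robot object at 0x7f46622c8050> 0.022
{'clock': 0.0, 'joints': array([ 1.15040038,  0.43525932,  0.0249567 ,  1.57411784, -0.01159878,
        1.1340523 , -0.07514532]), 'dq': array([ 2.42890656e-04, -6.40319201e-04, -1.28935158e-03, -1.69362768e-03,
        4.84093268e-04,  7.62530604e-04, -9.40433007e-05]), 'joint_efforts': array([-3.38226710e-05, -6.67845154e+01,  9.84591767e-01, -3.14452565e+01,
       -6.05799886e-02,  4.27386013e-02,  9.17804209e-05]), 'position': array([ 0.19509135, -0.59323506,  0.2479142 ]), 'ee_rot': array([-0.3288314 ,  2.05169459, -2.04828772]), 'force': array([ 1.46578916,  0.73421024, -0.02940418]), 'ft_torque': array([ 0.0282307 , -0.06671326,  0.02704857]), 'width': 1.001040086998399}
scene {'camera_matrix': [[453.7935124116099, 0.0, 278.5507894732602], [0.0, 453.7935124116099, 210.61169996470545], [0.0, 0.0, 1.0]], 'world_to_cam': [[0.8778591451456579, 0.47880883761174253, 0.010267341867609941, -0.4723566671412942], [-0.3223517934759024, 0.5748802826671681, 0.7520651446805562, 0.06789426830908638], [0.35419294533771206, -0.6635169610683732
[... 820 characters left out ...]
([244.3, 257.5], 0.55)]
start_key_top [([410.9, 183.5], 0.58), ([176.5, 308.4], 0.54)]
reverse_key_top [([364.8, 217.8], 0.39)]
laminator []
tape_roll [([284.7, 204.2], 0.63)]
wrist {'camera_matrix': [[295.8888808715773, 0.0, 282.025869674711], [0.0, 295.8888808715773, 210.3237216386818], [0.0, 0.0, 1.0]], 'mount': [[-0.0006817439624919981, -0.9640988627210019, -0.26554268606994, -0.07020775383039639], [-0.0006116789933751475, 0.26554310013971416, -0.9640987956724132, -0.1377270588418554], [0.9999995805369007, -0.0004948416502821407, -0.0007707514271649744, -9.147042151025353e-05], [0.0, 0.0, 0.0, 1.0]], 'shot': 3}
selector_tip []
start_key_top []
reverse_key_top []
laminator []
tape_roll []
```

View pics/top0.png

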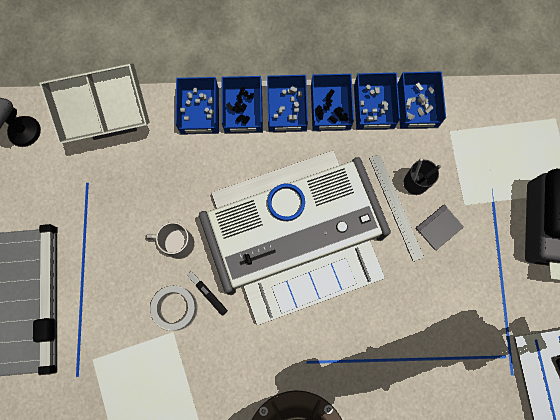

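View pics/scene0.png

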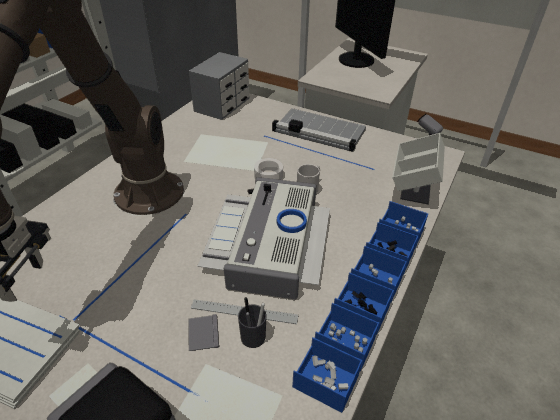

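View pics/wrist0.png

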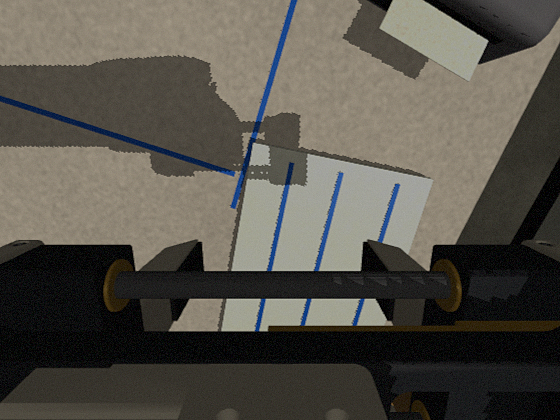

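```bash
cat >> h.py <<'E'
def proj(p,X):
    K=p["camera_matrix"];M=p["world_to_cam"];c=M[:3,:3]@np.asarray(X,float)+M[:3,3]
    return K[0,0]*c[0]/-c[2]+K[0,2], K[1,1]*-c[1]/-c[2]+K[1,2]
def ray(p,uv,T=None):
    K=p["camera_matrix"];d=np.array([(uv[0]-K[0,2])/K[0,0],-(uv[1]-K[1,2])/K[1,1],-1.])
    M=np.linalg.inv(p["world_to_cam"]) if T is None else T@p["mount"]
    return M[:3,3],M[:3,:3]@d
def atz(p,uv,z,T=None):
    o,d=ray(p,uv,T); return o+d*(z-o[2])/d[2]
def crop(p,n,x0,y0,x1,y1,f):
    c=cv2.cvtColor(p["color"],cv2.COLOR_RGB2BGR)[y0:y1,x0:x1]
    cv2.imwrite("pics/"+n,cv2.resize(c,None,fx=f,fy=f,interpolation=cv2.INTER_CUBIC))
E
python3 - <<'E'
from h import *
p=get_image("top"); crop(p,"topc.png",190,150,390,300,4)
q=get_image("scene"); crop(q,"scc.png",210,165,340,300,4)
for n,uv,z in(("start",(342,227),.108),("rev",(364.8,218),.108),("sel",(244.3,257.5),.132),("tape",(284.7,204),.1)):
    print(n,atz(p,uv,z))
for n,uv,z in(("start",(251,243),.108),("rev",(246.4,258),.108),("sel",(269,185),.132),("tape",(291,221),.1)):
    print(n,atz(q,uv,z))
E
```

```text
start [ 0.5079026  -0.12173813  0.108     ]
rev [ 0.52871891 -0.17824637  0.108     ]
sel [0.43649523 0.11400436 0.132     ]
tape [0.57059441 0.01544749 0.1       ]
start [ 0.51797848 -0.13209234  0.108     ]
rev [ 0.53729302 -0.18874996  0.108     ]
sel [0.44441699 0.10379654 0.132     ]
tape [0.5718639  0.01604484 0.1       ]
```

View pics/topc.png

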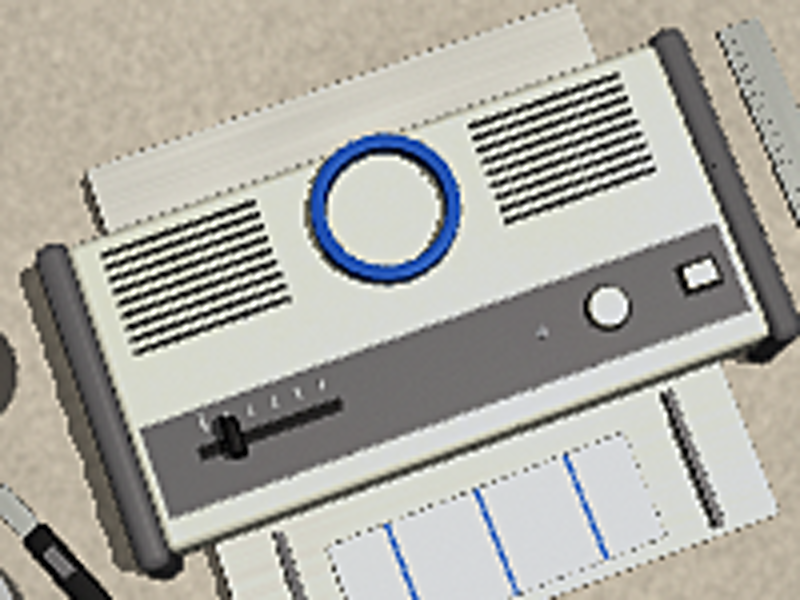

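View pics/scc.png

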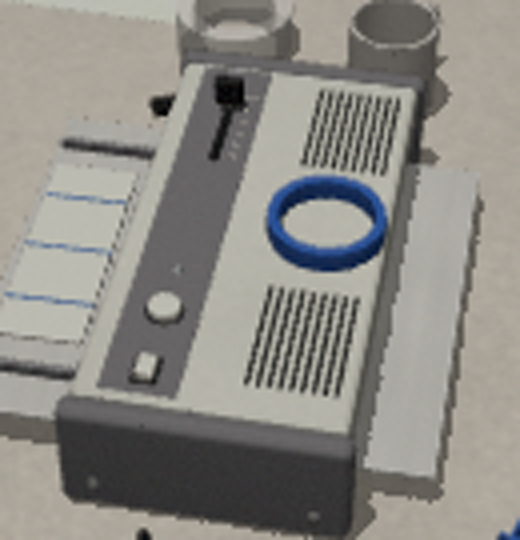

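```bash
cat > fit.py <<'E'
from h import *
from scipy.optimize import least_squares
p=get_image("top");q=get_image("scene")
f=lambda x,y,x0,y0:((x+.5)/4-.5+x0,(y+.5)/4-.5+y0)
L=[((-.05,-.105,.108),p,f(607,306,190,150)),((-.05,-.165,.108),p,f(702,274,190,150)),((-.05,.1125,.1),p,f(271,429,190,150)),
((-.05,-.105,.108),q,f(164,304,210,165)),((-.05,-.165,.108),q,f(146,366,210,165))]
def W(v,l): c,s=np.cos(v[2]),np.sin(v[2]); return np.array([v[0]+c*l[0]-s*l[1],v[1]+s*l[0]+c*l[1],l[2]])
for LL in(L,L[:3]):
    r=least_squares(lambda v:np.concatenate([np.subtract(proj(c,W(v,l)),uv) for l,c,uv in LL]),[.55,0,.35])
    print(r.x,r.fun.round(2))
v=least_squares(lambda v:np.concatenate([np.subtract(proj(c,W(v,l)),uv) for l,c,uv in L]),[.55,0,.35]).x
for k in range(6):
    print(k,W(v,(-.05,.15-.015*k,.132)).round(4),(np.subtract(proj(p,W(v,(-.05,.15-.015*k,.132))),(189.6,149.6))*4).round(),(np.subtract(proj(q,W(v,(-.05,.15-.015*k,.132))),(209.6,164.6))*4).round())
E
python3 fit.py
```

```text
[ 0.52479451 -0.00668828  0.3221561 ] [ 0.73 -0.23 -0.02 -0.49  0.22 -0.11 -0.01 -0.63 -0.24 -1.33]
[ 0.52431481 -0.00599716  0.3194595 ] [ 0.44  0.1  -0.28 -0.1  -0.16 -0.  ]
0 [0.4299 0.1198 0.132 ] [209. 443.] [232.  66.]
1 [0.4346 0.1055 0.132 ] [233. 434.] [228.  77.]
2 [0.4394 0.0913 0.132 ] [257. 426.] [225.  88.]
3 [0.4441 0.0771 0.132 ] [281. 417.] [221.  99.]
4 [0.4489 0.0629 0.132 ] [306. 408.] [217. 111.]
5 [0.4536 0.0486 0.132 ] [330. 400.] [213. 122.]
```

```bash
cat >> h.py <<'E'
from scipy.spatial.transform import Rotation as Ro
LAM=np.array([0.5246,-0.0064,0.3210])
def W(l,v=None):
    v=LAM if v is None else v
    c,s=np.cos(v[2]),np.sin(v[2]); return np.array([v[0]+c*l[0]-s*l[1],v[1]+s*l[0]+c*l[1],l[2]])
def loc(X,v=None):
    v=LAM if v is None else v
    c,s=np.cos(v[2]),np.sin(v[2]);d=np.asarray(X)[:2]-v[:2]; return np.array([c*d[0]+s*d[1],-s*d[0]+c*d[1],X[2]])
def to(local_tip,yaw=None,sgn=1):
    "shift/turn in tool axes so the fingertip centre is at laminator-local point; tool z along laminator x*sgn"
    s=observe();R=Ro.from_rotvec(s["ee_rot"]).as_matrix()
    c,sn=np.cos(LAM[2]),np.sin(LAM[2])
    z=sgn*np.array([c,sn,0]);y=np.array([0,0,-1.]);x=np.cross(y,z)
    Rd=np.column_stack([x,y,z]);tgt=W(local_tip)+np.array([0,0,.022])
    sh=R.T@(tgt-s["position"]);rv=np.degrees(Ro.from_matrix(R.T@Rd).as_rotvec())
    print("t",round(s["clock"],2),"tip local",(loc(s["position"])-[0,0,.022]).round(4),"shift",sh.round(4),"turn",rv.round(2),"F",s["force"].round(1),"w",round(s["width"],2))
E
python3 - <<'E'
from h import *
print(Ro.from_rotvec(observe()["ee_rot"]).as_matrix().round(3))
for s in(1,-1): to((-.05,.17,.16),sgn=s)
E
```

```text
[[-0.95   0.     0.312]
 [-0.312 -0.    -0.95 ]
 [-0.    -1.     0.   ]]
t 1.1 tip local [-0.4978 -0.4534  0.2267] shift [-0.4457  0.0667 -0.6249] turn [ -0.   -90.19   0.  ] F [-0.2 -0.   0.3] w 1.0
t 1.1 tip local [-0.4978 -0.4534  0.2267] shift [-0.4457  0.0667 -0.6249] turn [-0.   89.81 -0.  ] F [-0.2 -0.   0.3] w 1.0
```

Request:
{"op": "arm_command", "data": {"plan": [[[-0.04,0,-0.024],[0,-5,0]],[[-0.08,0,-0.048],[0,-10,0]],[[-0.12,0,-0.072],[0,-15,0]],[[-0.16,0,-0.096],[0,-20,0]],[[-0.2,0,-0.12],[0,-25,0]]], "fingers": 1, "squeeze": 20}}

```text
clock: 1.6
position: [0.3487, -0.4158, 0.249]
ee_rot: [-0.708, 1.778, -1.779]
force: [1.2, -0.5, -0.4]
width: 0.612
```

```bash
python3 -c "
from h import *
to((-.05,.17,.16)); print(observe()['position'],observe()['joints'].round(2))"
```

```text
t 1.6 tip local [-0.2961 -0.333   0.227 ] shift [-0.4356  0.0667 -0.3519] turn [-3.000e-02 -6.499e+01  3.000e-02] F [ 1.2 -0.5 -0.4] w 0.61
[ 0.34873187 -0.41578191  0.24899405] [ 0.89  0.31 -0.15  1.76  0.05  1.07 -0.09]
```

Request:
{"op": "arm_command", "data": {"plan": [[[-0.036,0,-0.029],[0,-6,0]],[[-0.072,0,-0.058],[0,-12,0]],[[-0.108,0,-0.087],[0,-18,0]],[[-0.144,0,-0.116],[0,-24,0]],[[-0.18,0,-0.145],[0,-30,0]]]}}

```text
clock: 2.1
position: [0.3797, -0.1866, 0.249]
ee_rot: [-1.058, 1.418, -1.42]
force: [0.9, -0.5, -0.4]
width: 0.178
```

```bash
python3 -c "
from h import *
to((-.05,.17,.16)); print(observe()['position'],observe()['joints'].round(2))"
```

```text
t 2.1 tip local [-0.1944 -0.1253  0.227 ] shift [-0.3248  0.0668 -0.0509] turn [ -0.04 -34.96   0.04] F [ 0.9 -0.5 -0.4] w 0.18
[ 0.37969984 -0.18660885  0.24900082] [ 0.68  0.13 -0.38  2.01  0.06  1.01 -0.02]
```

Request:
{"op": "arm_command", "data": {"plan": [[[-0.045,0,-0.007],[0,-5,0]],[[-0.09,0,-0.014],[0,-10,0]],[[-0.135,0,-0.021],[0,-15,0]],[[-0.18,0,-0.028],[0,-20,0]],[[-0.225,0,-0.035],[0,-25,0]]]}}

```text
clock: 2.6
position: [0.4112, 0.0389, 0.2491]
ee_rot: [-1.274, 1.1, -1.102]
force: [1.2, 0.7, 0.3]
width: 0.011
```

```bash
python3 -c "
from h import *
to((-.05,.17,.16)); print(observe()['position'],observe()['joints'].round(2))
p=get_image('wrist');save(p,'w1.png')"
```

```text
t 2.6 tip local [-0.0933  0.0788  0.2271] shift [-0.0974  0.0671  0.0267] turn [ -0.06 -10.01   0.04] F [1.2 0.7 0.3] w 0.01
[0.41124479 0.03890934 0.2491244 ] [ 0.36  0.14 -0.64  2.01  0.1   1.02 -0.18]
```

View pics/w1.png

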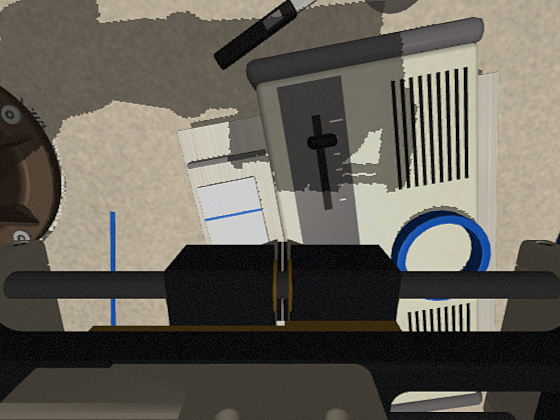

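```bash
python3 -c "
from h import *
s=observe();T=np.eye(4);T[:3,:3]=Ro.from_rotvec(s['ee_rot']).as_matrix();T[:3,3]=s['position']
p=get_image('wrist');crop(p,'w1c.png',250,70,390,220,5)
print([(d['point'],d['confidence']) for d in place_of(p,'selector_tip')])
for uv,z in(((321,141),.132),((316,115),.1),((329,209),.1)): print(uv,loc(atz(p,uv,z,T)))
# predicted pixels
K=p['camera_matrix'];M=np.linalg.inv(T@p['mount'])
for k in range(6):
  for z in(.1,.132):
    c=M[:3,:3]@W((-.05,.15-.015*k,z))+M[:3,3];print(k,z,round(((K[0,0]*c[0]/-c[2]+K[0,2])-249.6)*5),round(((K[1,1]*c[1]/c[2]+K[1,2])-69.6)*5))
"
```

```text
[([322.6, 152.8], 0.85)]
(321, 141) [-0.04837039  0.14140941  0.132     ]
(316, 115) [-0.04598635  0.1636578   0.1       ]
(329, 209) [-0.04488675  0.07206908  0.1       ]
0 0.1 320 306
0 0.132 341 307
1 0.1 331 386
1 0.132 352 397
2 0.1 341 465
2 0.132 363 484
3 0.1 351 541
3 0.132 374 569
4 0.1 361 615
4 0.132 385 652
5 0.1 370 687
5 0.132 395 732
```

View pics/w1c.png

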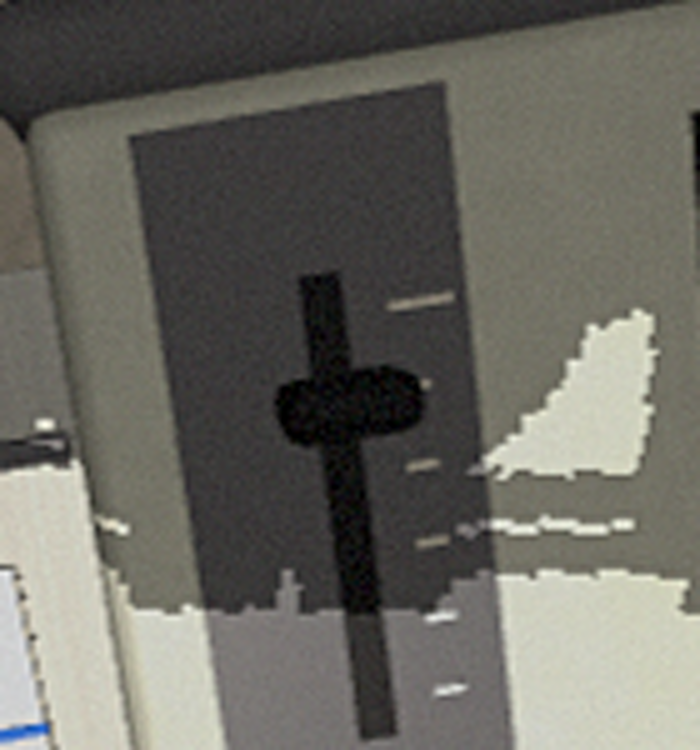

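Request:
{"op": "arm_command", "data": {"plan": [[[-0.035,0,0.009],[0,-4,0]],[[-0.07,0,0.018],[0,-8,0]],[[-0.099,0.02,0.027],[0,-10,0]],[[-0.099,0.055,0.027],[0,-10,0]],[[-0.099,0.067,0.027],[0,-10,0]]]}}

```text
clock: 3.25
position: [0.4227, 0.1377, 0.1793]
ee_rot: [-1.346, 0.975, -0.971]
force: [-0.3, -0.9, -0.2]
width: 0.005
```

```bash
python3 -c "
from h import *
to((-.05,.17,.113)); print(observe()['joints'].round(2))
p=get_image('wrist');save(p,'w2.png');p=get_image('top'); crop(p,'t2.png',190,150,390,300,4)"
```

```text
t 3.25 tip local [-0.0513  0.1689  0.1573] shift [-0.0011  0.0443  0.0014] turn [ 0.22 -0.21  0.02] F [-0.3 -0.9 -0.2] w 0.0
[ 0.14  0.31 -0.69  2.04  0.25  0.88 -0.38]
```

View pics/w2.png

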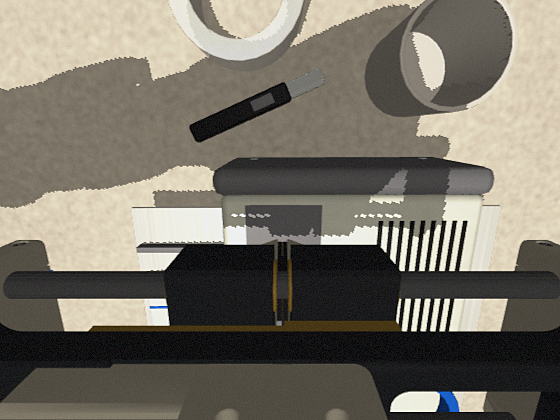

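View pics/t2.png

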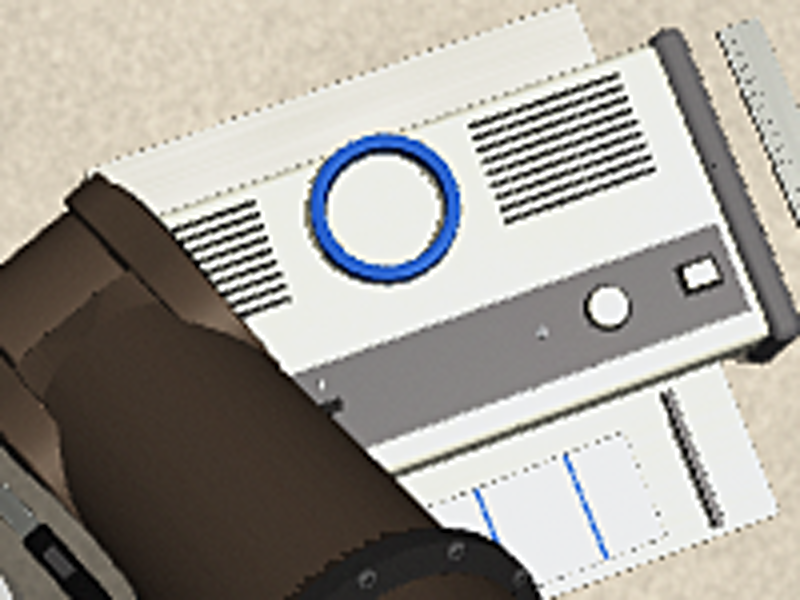

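Request:
{"op": "arm_command", "data": {"plan": [[[0,0.02,0.001],[0,0,0]],[[0,0.035,0.001],[0,0,0]],[[0,0.044,0.001],[0,0,0]],[[0,0.044,0.001],[0,0,0]]]}}

```text
clock: 3.75
position: [0.4249, 0.1384, 0.1378]
ee_rot: [-1.343, 0.973, -0.973]
force: [0.6, 0.5, 0.0]
width: 0.007
```

Request:
{"op": "arm_command", "data": {"plan": [[[0.003,0,0],[0,0,0]],[[0.006,0,0],[0,0,0]],[[0.009,0,0],[0,0,0]],[[0.012,0,0],[0,0,0]],[[0.012,0,0],[0,0,0]]]}}

```text
clock: 4.25
position: [0.4288, 0.1274, 0.1379]
ee_rot: [-1.343, 0.972, -0.973]
force: [-0.7, 0.2, 0.7]
width: 0.007
```

```bash
python3 -c "
from h import *
to((-.05,.17,.113))
q=get_image('scene'); crop(q,'s3.png',210,145,340,245,6)"
```

```text
t 4.25 tip local [-0.0487  0.1572  0.1159] shift [-0.0128  0.0029 -0.0013] turn [-0.01 -0.24  0.02] F [-0.7  0.2  0.7] w 0.01
```

View pics/s3.png

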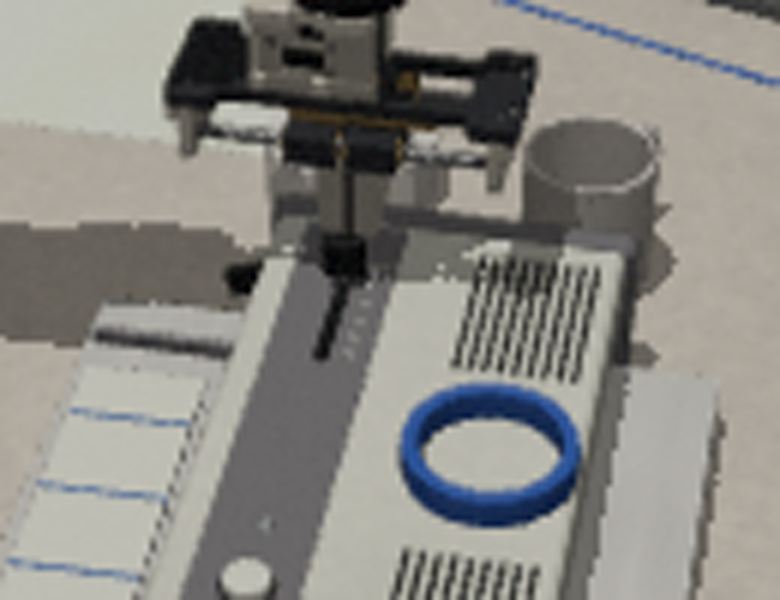

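Request:
{"op": "arm_command", "data": {"plan": [[[0.002,0,0],[0,0,0]],[[0.004,0,0],[0,0,0]],[[0.006,0,0],[0,0,0]],[[0.007,0,0],[0,0,0]]]}}

```text
clock: 4.7
position: [0.4308, 0.121, 0.1377]
ee_rot: [-1.343, 0.972, -0.972]
force: [-0.7, 0.1, 0.0]
width: 0.006
```

Request:
{"op": "arm_command", "data": {"plan": [[[0.001,0,0],[0,0,0]],[[0.002,0,0],[0,0,0]]]}}

```text
clock: 4.9
position: [0.4314, 0.1194, 0.1377]
ee_rot: [-1.343, 0.972, -0.972]
force: [-0.5, 1.1, 0.6]
width: 0.006
```

Request:
{"op": "arm_command", "data": {"plan": [[[0.001,0,0],[0,0,0]],[[0.002,0,0],[0,0,0]]]}}

```text
clock: 5.1
position: [0.4318, 0.1182, 0.1377]
ee_rot: [-1.343, 0.972, -0.971]
force: [-1.3, 3.4, -0.7]
width: 0.004
```

```bash
python3 -c "
from h import *
to((-.05,.17,.113))
q=get_image('scene'); crop(q,'s4.png',240,160,300,210,10)"
```

```text
t 5.1 tip local [-0.0488  0.1475  0.1157] shift [-0.0225  0.0028 -0.0013] turn [-0.01 -0.15 -0.05] F [-1.3  3.4 -0.7] w 0.0
```

View pics/s4.png

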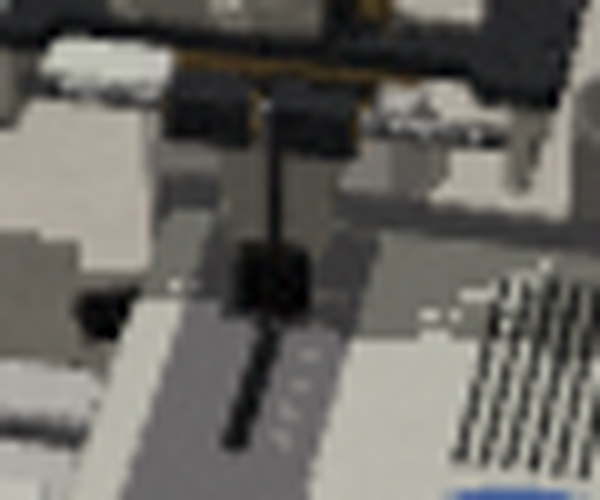

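Request:
{"op": "arm_command", "data": {"plan": [[[0.002,0,0],[0,0,0]],[[0.004,0,0],[0,0,0]],[[0.006,0,0],[0,0,0]],[[0.008,0,0],[0,0,0]],[[0.01,0,0],[0,0,0]]]}}

```text
clock: 5.65
position: [0.4352, 0.1074, 0.1377]
ee_rot: [-1.343, 0.972, -0.973]
force: [-1.0, -1.5, 0.0]
width: 0.003
```

```bash
python3 -c "
from h import *
to((-.05,.17,.113))
q=get_image('scene'); crop(q,'s5.png',240,160,300,210,10)"
```

```text
t 5.65 tip local [-0.0489  0.1362  0.1157] shift [-0.0338  0.0027 -0.0012] turn [ 0.01 -0.22  0.03] F [-1.  -1.5  0. ] w 0.0
```

View pics/s5.png

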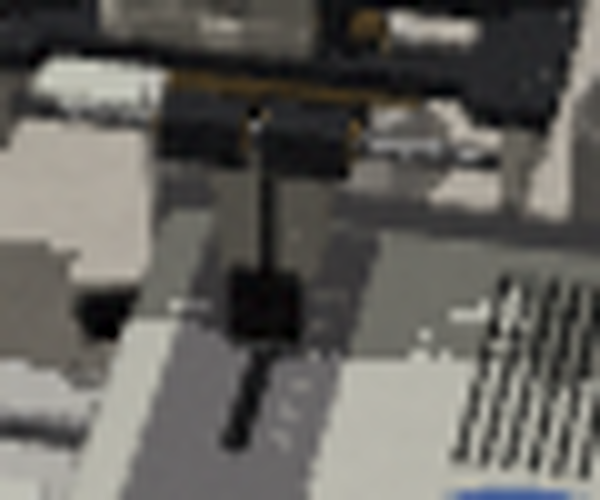

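Request:
{"op": "arm_command", "data": {"plan": [[[0.002,0,0],[0,0,0]],[[0.004,0,0],[0,0,0]],[[0.005,0,0],[0,0,0]]]}}

```text
clock: 6.0
position: [0.4365, 0.1037, 0.1377]
ee_rot: [-1.343, 0.972, -0.971]
force: [-1.3, 2.4, 0.5]
width: 0.001
```

Request:
{"op": "arm_command", "data": {"plan": [[[0.0015,0,0],[0,0,0]],[[0.003,0,0],[0,0,0]]]}}

```text
clock: 6.2
position: [0.4376, 0.1004, 0.1378]
ee_rot: [-1.343, 0.972, -0.972]
force: [-1.0, 2.2, 0.9]
width: 0.004
```

Request:
{"op": "arm_command", "data": {"plan": [[[0.0015,0,0],[0,0,0]],[[0.0025,0,0],[0,0,0]]]}}

```text
clock: 6.4
position: [0.4386, 0.0975, 0.1377]
ee_rot: [-1.343, 0.972, -0.973]
force: [0.8, 0.4, -0.2]
width: 0.005
```

```bash
python3 -c "
from h import *
to((-.05,.17,.113))
q=get_image('scene'); crop(q,'s6.png',240,160,300,210,10)"
```

```text
t 6.4 tip local [-0.0489  0.1257  0.1157] shift [-0.0443  0.0027 -0.0013] turn [ 0.   -0.22  0.03] F [ 0.8  0.4 -0.2] w 0.01
```

View pics/s6.png

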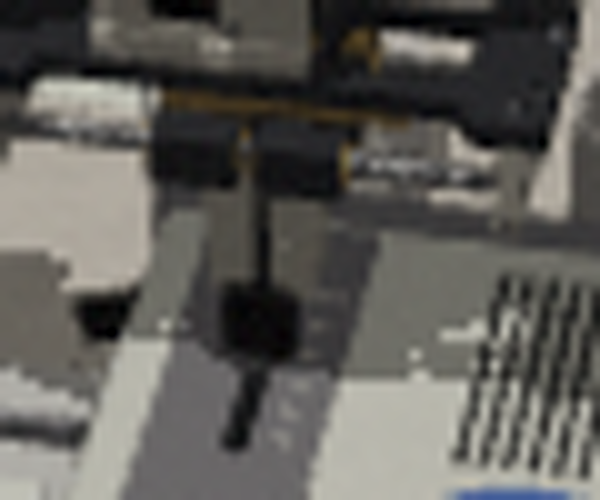

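Request:
{"op": "arm_command", "data": {"plan": [[[0.001,0,0],[0,0,0]],[[0.002,0,0],[0,0,0]],[[0.002,0,0],[0,0,0]]]}}

```text
clock: 6.75
position: [0.439, 0.0958, 0.1377]
ee_rot: [-1.343, 0.972, -0.972]
force: [0.1, -0.4, 0.4]
width: 0.004
```

```bash
python3 -c "
from h import *
to((-.05,.17,.113))
q=get_image('scene'); crop(q,'s7.png',240,160,300,210,10)"
```

```text
t 6.75 tip local [-0.0489  0.124   0.1157] shift [-0.046   0.0027 -0.0012] turn [ 0.01 -0.21  0.01] F [ 0.1 -0.4  0.4] w 0.0
```

View pics/s7.png

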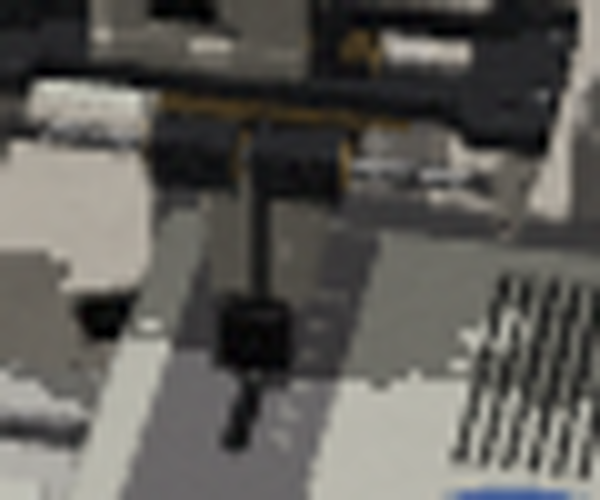

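Snapped into the third click: its lower edge is now at crop row 374, with 2 short ticks below. Now I back off and lift.

Request:
{"op": "arm_command", "data": {"plan": [[[-0.01,0,0],[0,0,0]],[[-0.015,-0.01,0],[0,0,0]],[[-0.015,-0.05,0],[0,0,0]],[[0.015,-0.08,0],[0,0,0]],[[0.055,-0.09,0],[0,0,0]]]}}

```text
clock: 7.3
position: [0.4574, 0.0466, 0.2317]
ee_rot: [-1.341, 0.964, -0.97]
force: [1.2, -0.1, 0.1]
width: 0.007
```

Request:
{"op": "arm_command", "data": {"plan": [[[0.025,0,0],[0,0,0]],[[0.025,0,0],[0,0,0]]]}}

```text
clock: 7.5
position: [0.465, 0.0171, 0.2286]
ee_rot: [-1.341, 0.974, -0.977]
force: [-0.6, -0.3, 0.4]
width: 0.007
```

```bash
python3 -c "
from h import *
to((-.05,-.105,.14))
p=get_image('wrist');save(p,'w8.png')
p=get_image('wrist');crop(p,'w8c.png',220,100,380,250,5)"
```

```text
t 7.5 tip local [-0.0491  0.0411  0.2066] shift [0.146  0.0669 0.0002] turn [-0.05 -0.46  0.09] F [-0.6 -0.3  0.4] w 0.01
```

View pics/w8c.png

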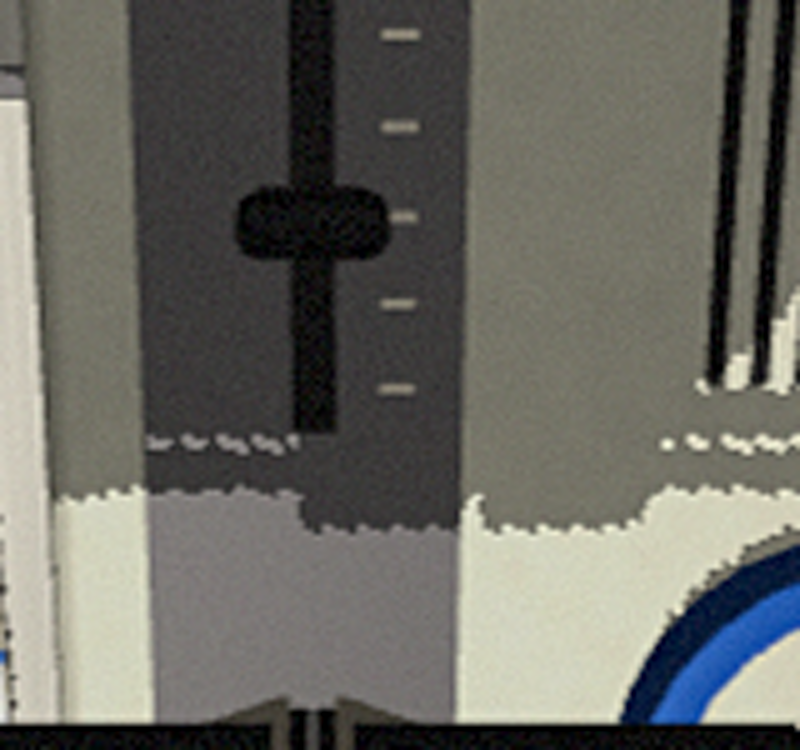

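Request:
{"op": "arm_command", "data": {"plan": [[[0.045,0,0],[0,0,0]],[[0.09,0.01,0],[0,0,0]],[[0.13,0.03,0],[0,0,0]],[[0.147,0.06,0],[0,0,0]],[[0.147,0.075,0],[0,0,0]]]}}

```text
clock: 8.1
position: [0.5095, -0.1208, 0.1506]
ee_rot: [-1.343, 0.975, -0.972]
force: [-0.7, 0.5, -0.7]
width: 0.006
```

Request:
{"op": "arm_command", "data": {"plan": [[[0,0,0],[0,0,0]],[[0,0,0],[0,0,0]]]}}

```text
clock: 8.3
position: [0.5101, -0.1175, 0.1532]
ee_rot: [-1.343, 0.97, -0.969]
force: [0.4, -0.3, 0.9]
width: 0.004
```

```bash
python3 -c "
from h import *
to((-.05,-.105,.103))
q=get_image('scene'); crop(q,'s9.png',210,190,310,270,8)
q=get_image('top'); crop(q,'t9.png',290,190,390,265,8)"
```

```text
t 8.3 tip local [-0.0488 -0.1009  0.1312] shift [ 0.0042  0.0282 -0.0012] turn [-0.01 -0.03 -0.06] F [ 0.4 -0.3  0.9] w 0.0
```

View pics/s9.png

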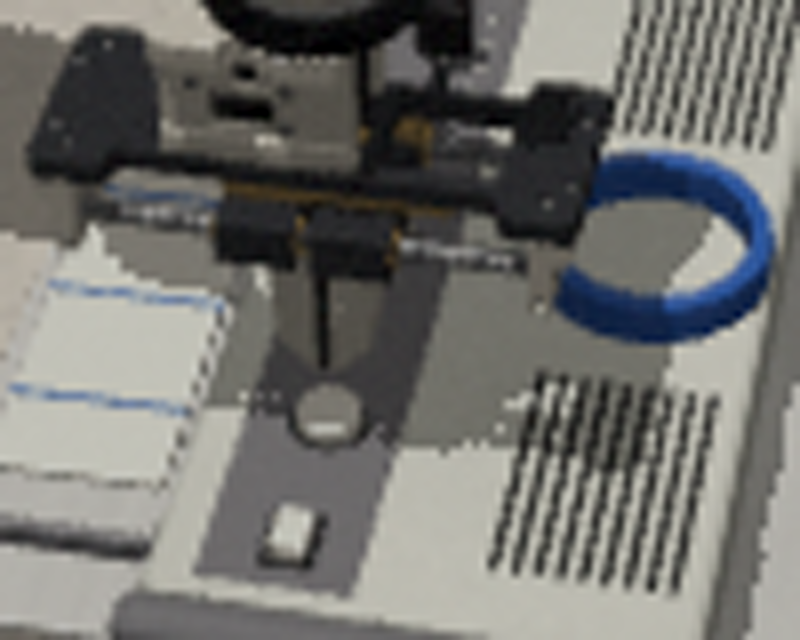

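View pics/t9.png

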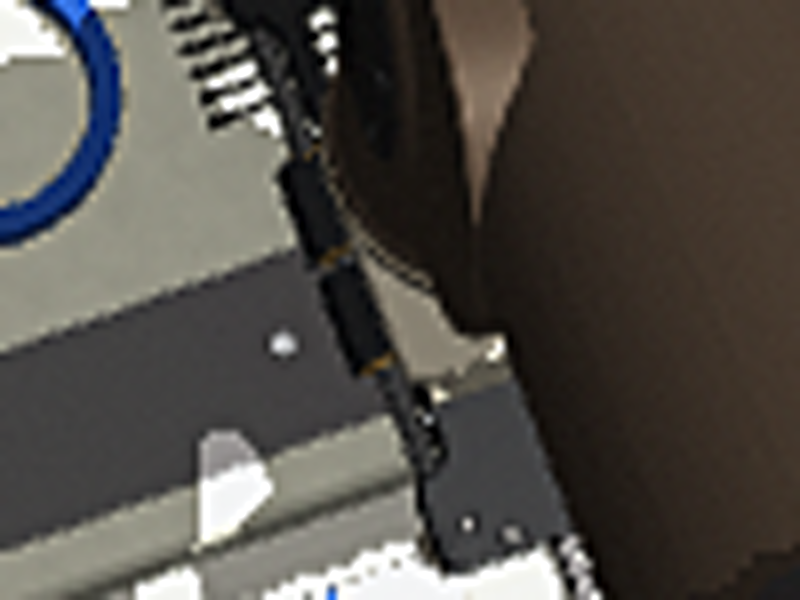

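```bash
python3 -c "
from h import *
s=observe();q=get_image('scene')
t=s['position']-[0,0,.022]
for dz in(0,.0232): print((np.subtract(proj(q,t-[0,0,dz]),(209.6,189.6))*8).round())
u=W((-.05,-.106,.108));print((np.subtract(proj(q,u),(209.6,189.6))*8).round())
"
```

```text
[332. 349.]
[334. 395.]
[327. 404.]
```

Request:
{"op": "arm_command", "data": {"plan": [[[0.0045,0.006,-0.001],[0,0,0]],[[0.0045,0.012,-0.001],[0,0,0]],[[0.0045,0.018,-0.001],[0,0,0]],[[0.0045,0.02,-0.001],[0,0,0]],[[0.0045,0.02,-0.001],[0,0,0]]]}}

```text
clock: 8.95
position: [0.51, -0.124, 0.1322]
ee_rot: [-1.343, 0.973, -0.971]
force: [0.4, 0.7, -0.1]
width: 0.003
```

Request:
{"op": "arm_command", "data": {"plan": [[[0,0.002,0],[0,0,0]],[[0,0.004,0],[0,0,0]]]}}

```text
clock: 9.15
position: [0.5106, -0.124, 0.1288]
ee_rot: [-1.343, 0.972, -0.972]
force: [-0.1, 0.8, 1.3]
width: 0.01
```

Request:
{"op": "arm_command", "data": {"plan": [[[0,0.002,0],[0,0,0]],[[0,0.003,0],[0,0,0]]]}}

```text
clock: 9.35
position: [0.5106, -0.124, 0.1258]
ee_rot: [-1.343, 0.972, -0.972]
force: [-0.2, 0.6, 4.1]
width: 0.008
```

```bash
python3 -c "
from h import *
to((-.05,-.105,.103))
q=get_image('scene'); crop(q,'s10.png',210,190,310,270,8)"
```

```text
t 9.35 tip local [-0.0504 -0.1072  0.1038] shift [-0.0022  0.0008  0.0004] turn [-0.02 -0.18  0.01] F [-0.2  0.6  4.1] w 0.01
```

View pics/s10.png

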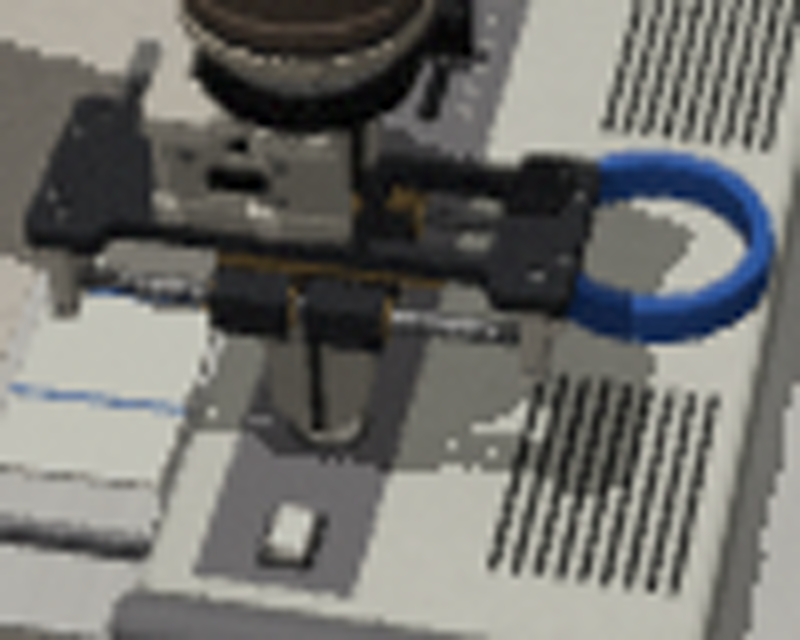

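Request:
{"op": "arm_command", "data": {"plan": [[[0,0.0015,0],[0,0,0]],[[0,0.0015,0],[0,0,0]]]}}

```text
clock: 9.6
position: [0.5106, -0.1241, 0.1252]
ee_rot: [-1.343, 0.971, -0.973]
force: [-3.3, 0.9, 13.6]
width: 0.008
```

Request:
{"op": "arm_command", "data": {"plan": [[[0,0.001,0],[0,0,0]],[[0,0.001,0],[0,0,0]]]}}

```text
clock: 9.8
position: [0.5107, -0.124, 0.1249]
ee_rot: [-1.343, 0.971, -0.973]
force: [-6.4, 1.3, 23.4]
width: 0.004
```

Bottomed out: 23 N with the tip at z 0.103. Releasing upward.

Request:
{"op": "arm_command", "data": {"plan": [[[0,-0.01,0],[0,0,0]],[[0,-0.04,0],[0,0,0]],[[0,-0.08,0],[0,0,0]],[[0,-0.11,0],[0,0,0]],[[0,-0.12,0],[0,0,0]]]}}

```text
clock: 10.3
position: [0.5117, -0.1241, 0.2463]
ee_rot: [-1.341, 0.968, -0.975]
force: [0.4, -0.6, 0.6]
width: 0.007
```

Request:
{"op": "arm_command", "data": {"plan": [[[0.03,0,-0.04],[0,0,0]],[[0.06,0,-0.07],[0,0,0]],[[0.09,0,-0.1],[0,0,0]],[[0.12,0,-0.12],[0,0,0]],[[0.12,0,-0.12],[0,0,0]]]}}

```text
clock: 10.8
position: [0.4308, -0.2812, 0.242]
ee_rot: [-1.343, 0.98, -0.978]
force: [-0.0, -0.4, 0.1]
width: 0.005
```

```bash
python3 -c "
from h import *
to((-.05,-.105,.103))
q=get_image('scene'); crop(q,'s11.png',190,155,340,275,5)
q=get_image('top'); crop(q,'t11.png',190,150,390,300,4)"
```

```text
t 10.8 tip local [-0.1757 -0.2312  0.22  ] shift [-0.1277  0.1166  0.1246] turn [ 0.17 -0.66  0.04] F [-0.  -0.4  0.1] w 0.0
```

View pics/s11.png

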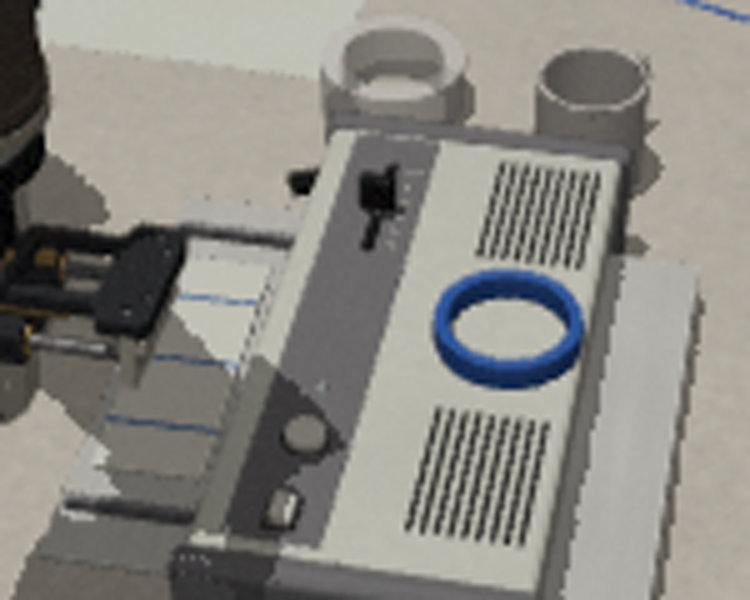

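View pics/t11.png

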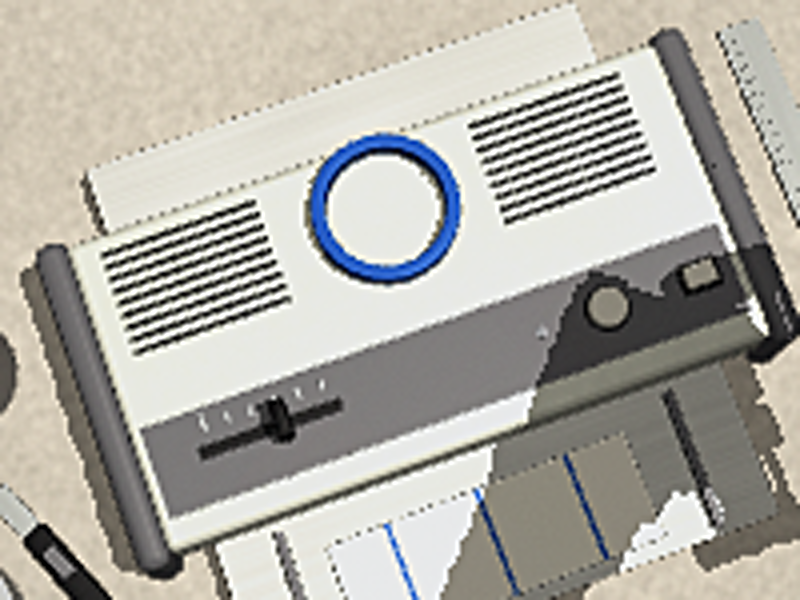

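The lever sits at (280,418) in the top crop; the third click was predicted at (281,417). The tape roll, board, knife and ruler have not moved, and the start key is up again. Handing in.

```bash
python3 -c "
from cell import sign_off
print(sign_off())"
```

```text
the job is handed in; nothing more can be done
None
```

The lever is in the third click and the start key has been pressed fully down and let go. I handed the job in at about 11 s on the clock.

- **Lever:** it started in the first click. I pushed it with the closed fingertips through the second click into the third, then backed off. The wrist picture shows it at the third short tick with two ticks left on each side. The last top view puts it within about 1 px (crop scale 4x) of where the third click should be.
- **Start key:** I pressed it until it hit its stop, with 23 N on the wrist and the fingertips 3 mm above the deck. It takes 5 N to reach the bottom. After release it looks up again in both the scene and top views.
- **Left alone:** I never touched the reverse key. The tape roll, label board, knife and ruler look unmoved in the last top view. I did not compare the mug, wide roll, squeegee and pen pot before and after, but the arm met no unexpected force.
- **Small disagreement:** the wrist camera, the lever contact point and the key pictures put the controls about 1.5 to 4 mm further to the -y side than the first position fit. I steered by contact force and pictures for both the push and the press.

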